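# Open a water filter whose cap may be left- or right-threaded

## Robot

A 6-joint arm with a two-finger parallel gripper is mounted at the origin on a cart in front of the work surface, level with it; the furniture and walls round the work are solid. World frame = base frame: x ahead of the robot, y to its left, z up, the work surface at z = 0. Lengths are in m, angles in rad, forces in N, time in s.
With the tool pointing down it reaches from about 0.225 to 0.875 m from the base axis. Payload 3.4 kg.
Tool frame: the origin (TCP) lies between the finger pads; the fingertips stand 19 mm ahead of it and the grasp point (between the pads) is the TCP (manip.tip_reach is the distance from the TCP to the fingertips, in m); z points along the fingers, x is the direction in which the jaws open and shut, and the axes are right-handed (so a half turn about z gives the same grasp; the last joint's range is limited). The gripper opens to 85 mm and grips with 20 to 120 N. Pads are 22 mm wide; open, the fingers measure 114 mm over their backs; the gripper's body (76 mm by 85 mm) begins 54 mm behind the grasp point. The pads swing forward as they close: fully open they stand 13 mm farther back than shut.
Start: joints at [1.056, 0.276, 1.505, -0, 1.361, -0.121], TCP at [0.221, 0.531, 0.25] pointing down, gripper open.
Joint ranges: [-2.89, 2.89], [-0.75, 2.08], [0.22, 2.7], [-1.18, 4.32], [0.11, 2.71], [-2.7, 2.7]. Speed limits (rad/s): [2.57, 2.57, 3.14, 3.14, 3.14, 3.14].

## Interface

Orientations are given as a unit quaternion [w, x, y, z].
In Python, from rig import manip gives the robot as it stands.
- The arm moves only by the tool send_rows, never from a script. Its arguments are lists of equal length, an entry for each row: "delta_pos": the shift along the tool's x, y, z normalised to -1 to 1, where 1 is 40 cm, a list of three; "angular": the turn, a rotation vector about the tool's x, y, z normalised to -1 to 1, where 1 is 0.08 rad, a list of three. A call has 1 to 5 rows; each row shifts and turns the commanded pose from where the row before left it, along the tool's axes as they then stand; what a row does not reach is not made up. A row lasts 1/12 s, in which the tool goes at most 41.7 mm and 7.16 degrees, less where a joint would pass 70% of its speed; a pose out of reach is approached as far as the arm can. A call with a number of a shift or a turn outside -1 to 1 is refused whole. A call with a gripper value outside its range is refused whole. "hand" is the finger opening in mm, from 0 to 85.4, set as the call begins (left out, the last holds). The fingers move at their own pace and stop on an object; "squeeze" is the grip in N (left out, the last holds). Time passes only in rows, so rows that do not move let the fingers close. It gives the time, the measured TCP pose, the force and the opening at its end, in the units of the state.
- manip.get_state(): the state, without advancing time (a new reading comes with each control period).
- manip.get_image(name): name is "scene" or "top"; returns the picture (400x640x3 uint8, blue, green, red); there is no depth.
- manip.calibration(name): a dict with "fx", "fy", "cx", "cy" (pixels), "k1" (the pictures are not rectified: a ray, as slopes to the right and down, at radius r is drawn at 1 + k1 r^2 times it, then the intrinsics apply), "camera_from_world" (4x4, takes a point from world to camera coordinates). Camera axes: x right, y up, looking along -z (the intrinsics and any distortion apply to the point x, -y, -z); pixel columns grow to the right and rows downward; lengths in m; the calibration is good to about 2 mm. A picture is of the moment at which its call begins. calibration takes no time and is no camera call.
- manip.sign_off(): hands the job in, once; it reports no verdict.
The state is a dict: "clock": time; "qpos": joint angles; "qd": joint speeds; "effort": joint torques, N m; "position": TCP position; "ee_rot": TCP orientation; "contact_force": force on the tool from outside, world axes, zero at the start; "moment": the same for the moment, N m; "width": finger opening in m.
Only numpy, scipy, OpenCV 4.12 (cv2) and the standard library are available. Lean on these libraries where they do the work, as an engineer would, in place of code of your own. Each camera call takes 0.05 s, during which the arm holds its last target.

## Task

Swing the blue cover of the countertop water filter well aside, more than a quarter turn, then take the black cap with the orange grip bar off the filter. Its short thread may be left- or right-handed and nothing shows which, so try it both ways: it stops firmly after a little way in the wrong sense and turns about a sixth of a turn in the right one, then lifts straight off. Finish while still holding the cap, level, in the gripper, well clear above the filter, with the cover still aside and the mug, ramekin and spice jar left where they stand.

Things in the scene. Friction and masses are not known exactly. Their poses are not given: they have to be found in the camera images.
- filter: white countertop water filter, a box 190 (x) x 210 (y) x 75 mm high that is fixed to the worktop; origin at the centre of its underside, z up, its front with a small tap looks along its -x. The cap sits over its origin. A hinge post 16 mm thick stands at x=+70, y=+85 mm of it and carries the blue cover.
- cover (a joint): hinge of the blue cover, a level plate 98 x 98 x 8 mm (underside at 124 mm height) over the cap. It swings level about the vertical hinge post: 0 rad over the cap, growing clockwise seen from above (handle to the front, then round to the filter's +y side), end stop 2.2 rad; 0.05 N m friction keeps it where it is left. At 1.9 rad the gripper has free access to the cap.
- cover_handle (a point): middle of the black upright round handle on the cover: a post 16 mm in diameter that rises from 132 to 177 mm above the worktop, this point at 157 mm; it is 160 mm from the hinge line
- cover_hinge (a point): point on the vertical hinge line of the cover, at the middle of the plate's thickness (128 mm above the worktop)
- cap_grip (a point): middle of the orange grip bar of the cap. The bar is 50 mm long (along the point's x), 14 mm thick (y) and 30 mm high (z, from 83 to 113 mm above the worktop with the cap seated; this point is then at 98 mm). It stands on the cap's black disc, 56 mm across and 8 mm thick (75 to 83 mm above the worktop), which sits in a collar 4 mm deep.
- cap: the same cap, 60 g, origin at its disc's underside centre, z up, 14 mm stem below. Locked, its bar lies along the filter's x within 0.1 rad. One way (hidden, varies; clockwise or anticlockwise) it stops firmly 0.35 rad from there; the other way it turns to a firm stop near 1.0 rad and lifts out between 0.88 and 1.05. Almost no friction, no rise in turning; elsewhere it cannot be pulled out.
- mug_mid (a point): cream mug, 64 x 88 x 54 mm, a bystander; point half-way up
- ramekin_mid (a point): white ramekin, 78 mm across, 42 mm high, a bystander; point half-way up
- spice_jar_mid (a point): glass spice jar with a red lid, 45 mm across, 106 mm high, a bystander; point half-way up

How it is judged:
By the outcome, as a careful person would: the job done as asked, in the order asked, and still so for the second after the job is handed in, while the arm keeps its last pose, push and grip.
It also fails if it takes over 72 s, if anything falls off the work surface, if the arm or the gripper's body presses on something with over 40 N, if the wrist force passes 120 N, or if a joint passes its speed limit or range.

## Working session

There is one attempt and no reset: what is moved stays moved. The work goes in short steps, Python scripts to look and compute and a tool call to move; the robot and the scene stay as the last step left them, time stands still between calls to the robot, and variables do not carry over. Pictures are saved under pics/ and viewed, and the job is handed in when it is done.

Besides the shell and the picture viewer there is one more tool, called after "Call:" by a JSON object that holds its "fn" and its "kwargs". send_rows: Moves the arm, as the interface text tells. Scaled input: -1 to 1 covers 40 cm each way for a shift and 0.08 rad each way for a turn. Its arguments: {"type":"object","properties":{"delta_pos":{"type":"array","items":{"type":"array","items":{"type":"number"}}},"angular":{"type":"array","items":{"type":"array","items":{"type":"number"}}},"hand":{"type":"number"},"squeeze":{"type":"number"}},"required":["delta_pos","angular"]}

```bash
ls; mkdir -p pics
python3 - <<'E'
from rig import manip
import cv2
s=manip.get_state();print(s)
for n in("scene","top"):
    cv2.imwrite(f"pics/{n}0.png",manip.get_image(n));print(n,manip.calibration(n))
E
```

```text
pics
{'clock': 0.0, 'qpos': array([ 1.05601537e+00,  2.76545665e-01,  1.50613328e+00,  1.61494295e-06,
        1.36065425e+00, -1.21001335e-01]), 'qd': array([ 2.91614318e-04,  1.84618615e-04, -4.27156419e-04,  1.42057953e-03,
        9.39856859e-05,  1.63209343e-04]), 'effort': array([-7.21720826e-04, -4.16777551e+01, -2.45801890e+01, -5.36811785e-04,
        1.11363214e-02, -2.92764319e-06]), 'position': array([0.22038203, 0.53056619, 0.24946773]), 'ee_rot': array([ 3.91493175e-04,  8.31769429e-01,  5.55120581e-01, -7.77241525e-04]), 'contact_force': array([-0.13953798,  0.27672852, -0.30417909]), 'moment': array([-0.01323163, -0.05090198,  0.02305438]), 'width': 0.0853640663012609}
scene {'fx': 433.87901870933007, 'fy': 433.87901870933007, 'cx': 317.62923404185705, 'cy': 204.2782084569027, 'k1': -0.05521492520415649, 'camera_from_world': array([[ 0.77377509, -0.63325842,  0.01599609, -0.30754975],
       [ 0.38362217,  0.48854173,  0.78368425, -0.4356748 ],
       [-0.50408941, -0.6002589 ,  0.62095339, -0.55582398],
       [ 0.        ,  0.        ,  0.        ,  1.        ]])}
top {'fx': 399.47744581810105, 'fy': 399.47744581810105, 'cx': 318.8832566754914, 'cy': 196.6494981658133, 'k1': -0.04043077007730086, 'camera_from_world': array([[ 0.01882958, -0.9993934 ,  0.02929655,  0.25334623],
       [ 0.98493959,  0.02357832,  0.17128358, -0.62833944],
       [-0.17187044,  0.02563013,  0.98478609, -0.88278339],
       [ 0.        ,  0.        ,  0.        ,  1.        ]])}
```

View pics/scene0.png

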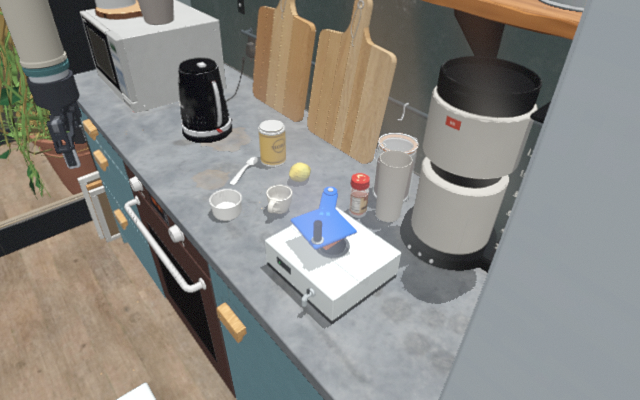

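View pics/top0.png

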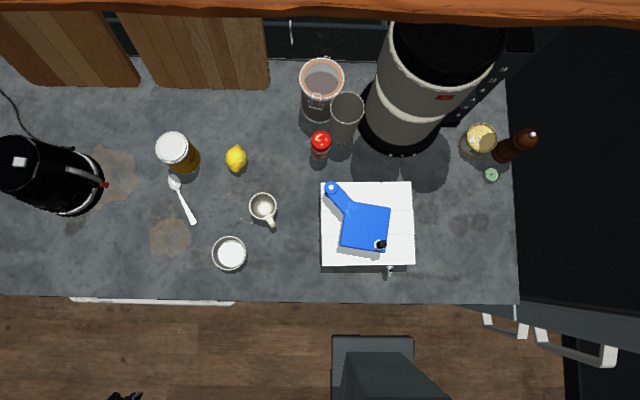

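Run:
```python
import cv2
a=cv2.imread("pics/top0.png")[165:285,310:430];cv2.imwrite("pics/t_c.png",cv2.resize(a,None,fx=5,fy=5,interpolation=cv2.INTER_CUBIC))
a=cv2.imread("pics/scene0.png")[175:315,255:415];cv2.imwrite("pics/s_c.png",cv2.resize(a,None,fx=4,fy=4,interpolation=cv2.INTER_CUBIC))
```

```text
(no output)
```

View pics/t_c.png

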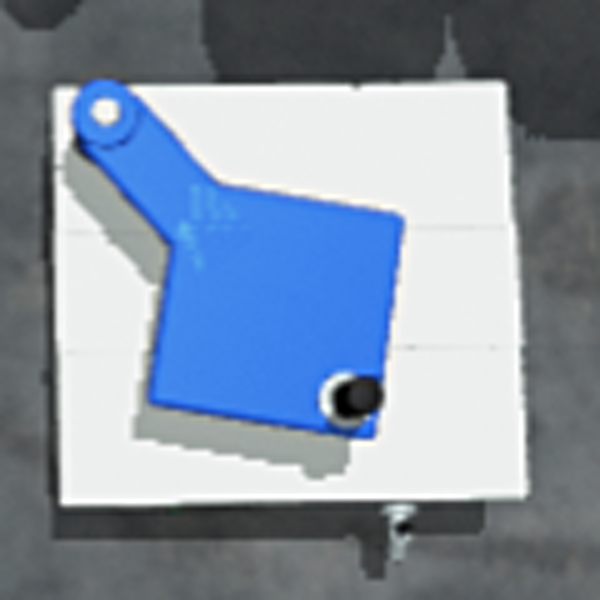

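View pics/s_c.png

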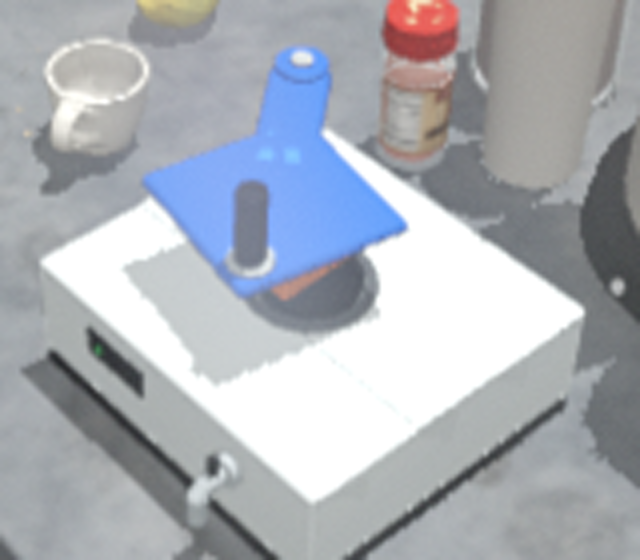

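```bash
cat > h.py <<'E'
import numpy as np, cv2
from rig import manip
from scipy.spatial.transform import Rotation as R
def ray(n,u,v):
    c=manip.calibration(n)
    K=np.array([[c['fx'],0,c['cx']],[0,c['fy'],c['cy']],[0,0,1]])
    p=cv2.undistortPoints(np.array([[[u,v]]],float),K,np.array([c['k1'],0,0,0,0.]))[0,0]
    M=np.array(c['camera_from_world']);d=M[:3,:3].T@np.array([p[0],-p[1],-1]);o=-M[:3,:3].T@M[:3,3]
    return o,d
def atz(n,u,v,z):
    o,d=ray(n,u,v);return (o+d*(z-o[2])/d[2])[:2]
def tri(a,b):
    A=[];B=[]
    for n,u,v in(a,b):
        o,d=ray(n,u,v);d/=np.linalg.norm(d);P=np.eye(3)-np.outer(d,d);A.append(P);B.append(P@o)
    return np.linalg.lstsq(np.vstack(A),np.hstack(B),rcond=None)[0]
def proj(n,X):
    c=manip.calibration(n);p=c['camera_from_world']@np.r_[X,1];x=p[0]/-p[2];y=-p[1]/-p[2];f=1+c['k1']*(x*x+y*y)
    return c['fx']*x*f+c['cx'],c['fy']*y*f+c['cy']
def rot():
    q=manip.get_state()['ee_rot'];return R.from_quat(np.r_[q[1:],q[0]])
def go(target,Rt=None):
    "remaining shift in tool axes (units of 0.4 m) and rotvec units of .08"
    s=manip.get_state();r=rot();print('pos',s['position'].round(4),'t',round(s['clock'],2),'dpos',(r.inv().apply(np.array(target)-s['position'])/0.4).round(4))
    print('R',r.as_matrix().round(3).tolist())
    if Rt is not None: print('rot',((r.inv()*Rt).as_rotvec()/0.08).round(3))
E
python3 - <<'E'
from h import *
C=[atz('top',u-.1*0,v,.075) for u,v in[(320.4,182.6),(411,181.4),(415.4,264.4),(322.4,266.2)]]
print(np.round(C,4), np.mean(C,0), [np.linalg.norm(C[i]-C[i-1]) for i in range(4)])
S=[atz('scene',u,v,.075) for u,v in[(265.5,240.75),(333,300),(400.75,253)]];print('scene',np.round(S,4),(S[0]+S[2])/2)
print('handle top',atz('top',382.4,244.2,.177),atz('scene',318,221.75,.177),tri(('top',382.4,244.2),('scene',318,221.75)))
print('handle base',atz('top',379,245,.132),atz('scene',317.5,240.5,.132))
print('hinge',tri(('top',331,187),('scene',330.5,189.5)))
E
```

```text
[[0.6512 0.2645]
 [0.6594 0.0552]
 [0.4702 0.049 ]
 [0.4627 0.2566]] [0.56086198 0.15632863] [np.float64(0.18869281779469968), np.float64(0.20947107129731082), np.float64(0.1892547968384104), np.float64(0.2077756231884633)]
scene [[0.4639 0.253 ]
 [0.4719 0.0492]
 [0.6571 0.0543]] [0.56048235 0.15366135]
handle top [0.50788305 0.14203155] [0.5107343  0.14180811] [0.50887732 0.14150125 0.17791044]
handle base [0.50865957 0.14078625] [0.50950501 0.140617  ]
hinge [0.62940124 0.24343046 0.13663627]
```

Run:
```python
from h import *
a=np.deg2rad(131);Rt=R.from_matrix(np.array([[np.cos(a),np.sin(a),0],[np.sin(a),-np.cos(a),0],[0,0,-1.]]))
go([.5085,.1412,.25],Rt)
```

```text
pos [0.2204 0.5306 0.2495] t 0.1 dpos [-6.2280e-01  1.0386e+00 -4.0000e-04]
R [[0.384, 0.923, -0.001], [0.923, -0.384, -0.001], [-0.002, -0.0, -1.0]]
rot [-1.3000e-02  1.7000e-02 -1.3866e+01]
```

Call:
{"fn": "send_rows", "kwargs": {"delta_pos": [[-0.0415,0.0692,0],[-0.0415,0.0692,0],[-0.0415,0.0692,0],[-0.0415,0.0692,0],[-0.0415,0.0692,0]], "angular": [[0,0,0],[0,0,0],[0,0,0],[0,0,0],[0,0,0]], "hand": 50}}

```text
clock: 0.52
position: [0.3169, 0.3999, 0.2499]
ee_rot: [0.0, 0.832, 0.555, -0.0]
contact_force: [0.3, 0.2, -0.1]
width: 0.05
```

Call:
{"fn": "send_rows", "kwargs": {"delta_pos": [[-0.0415,0.0692,0],[-0.0415,0.0692,0],[-0.0415,0.0692,0],[-0.0415,0.0692,0],[-0.0415,0.0692,0]], "angular": [[0,0,0],[0,0,0],[0,0,0],[0,0,0],[0,0,0]]}}

```text
clock: 0.93
position: [0.413, 0.27, 0.25]
ee_rot: [-0.0, 0.832, 0.555, -0.0]
contact_force: [0.4, -0.3, 0.0]
width: 0.0499
```

Call:
{"fn": "send_rows", "kwargs": {"delta_pos": [[-0.0415,0.0692,0],[-0.0415,0.0692,0],[-0.0415,0.0692,0],[-0.0415,0.0692,0],[-0.0415,0.0692,0]], "angular": [[0,0,0],[0,0,0],[0,0,0],[0,0,0],[0,0,0]]}}

```text
clock: 1.35
position: [0.509, 0.1403, 0.2499]
ee_rot: [-0.0, 0.832, 0.555, -0.0]
contact_force: [0.4, 0.8, 0.3]
width: 0.0501
```

Call:
{"fn": "send_rows", "kwargs": {"delta_pos": [[0,0,0],[0,0,0],[0,0,0],[0,0,0],[0,0,0]], "angular": [[0,0,-1],[0,0,-1],[0,0,-1],[0,0,-1],[0,0,-1]]}}

```text
clock: 1.77
position: [0.5083, 0.1415, 0.2498]
ee_rot: [-0.0, 0.704, 0.711, -0.0]
contact_force: [1.0, -0.4, 0.6]
width: 0.05
```

Call:
{"fn": "send_rows", "kwargs": {"delta_pos": [[0,0,0],[0,0,0],[0,0,0],[0,0,0],[0,0,0]], "angular": [[0,0,-1],[0,0,-1],[0,0,-1],[0,0,-1],[0,0,-1]]}}

```text
clock: 2.18
position: [0.5082, 0.1417, 0.2498]
ee_rot: [-0.0, 0.548, 0.836, -0.0]
contact_force: [0.3, -0.0, 0.1]
width: 0.0499
```

Call:
{"fn": "send_rows", "kwargs": {"delta_pos": [[0,0,0],[0,0,0],[0,0,0],[0,0,0],[0,0,0]], "angular": [[0,0,-1],[0,0,-1],[0,0,-1],[0,0,-0.9],[0,0,0]]}}

```text
clock: 2.6
position: [0.5082, 0.1417, 0.2499]
ee_rot: [-0.0, 0.413, 0.911, -0.0]
contact_force: [-0.4, 0.7, 0.4]
width: 0.0499
```

Run:
```python
from h import *
a=np.deg2rad(131);Rt=R.from_matrix(np.array([[np.cos(a),np.sin(a),0],[np.sin(a),-np.cos(a),0],[0,0,-1.]]))
go([.5085,.1412,.163],Rt);s=manip.get_state();print(s['width'],s['contact_force'],s['qpos'])
```

```text
pos [0.5082 0.1417 0.2499] t 2.6 dpos [-1.600e-03 -2.000e-04  2.172e-01]
R [[-0.659, 0.752, -0.001], [0.752, 0.659, -0.0], [0.001, -0.001, -1.0]]
rot [-0.01  -0.007  0.047]
0.0498887327557049 [-0.38554801  0.72963552  0.35287517] [ 1.40002041e-01  2.05252577e-01  1.60339831e+00  5.85768351e-05
  1.33391294e+00 -2.15013959e+00]
```

Call:
{"fn": "send_rows", "kwargs": {"delta_pos": [[0,0,0.05],[0,0,0.05],[0,0,0.05],[0,0,0.04],[0,0,0.027]], "angular": [[0,0,0],[0,0,0],[0,0,0],[0,0,0],[0,0,0]]}}

```text
clock: 3.02
position: [0.5073, 0.1416, 0.1615]
ee_rot: [-0.001, 0.414, 0.91, -0.001]
contact_force: [-0.6, 0.0, -0.0]
width: 0.0501
```

Call:
{"fn": "send_rows", "kwargs": {"delta_pos": [[0,0,0],[0,0,0],[0,0,0],[0,0,0]], "angular": [[0,0,0],[0,0,0],[0,0,0],[0,0,0]], "hand": 24, "squeeze": 20}}

```text
clock: 3.35
position: [0.5092, 0.1419, 0.1645]
ee_rot: [0.001, 0.414, 0.91, 0.001]
contact_force: [0.7, 1.0, 0.6]
width: 0.0241
```

Run:
```python
from h import *
for n in("scene","top"):
    cv2.imwrite(f"pics/{n}1.png",manip.get_image(n)) 
a=cv2.imread("pics/top1.png")[165:285,310:430];b=cv2.imread("pics/scene1.png")[145:265,250:370]
cv2.imwrite("pics/c1.png",cv2.resize(np.hstack([a,b]),None,fx=3.3,fy=3.3,interpolation=cv2.INTER_CUBIC))
# per-row tool motion for arc
H=np.array([.6275,.243]);s=manip.get_state();r=rot();p=s['position'];v=p[:2]-H;print('radius',np.linalg.norm(v),np.degrees(np.arctan2(v[1],v[0])))
th=-.08;Rz=R.from_euler('z',th);d=Rz.apply(np.r_[v,0])-np.r_[v,0];print((r.inv().apply(d)/.4).round(4),s['contact_force'],s['width'],p)
```

```text
radius 0.1557248638432639 -139.49427207870283
[ 0.0311  0.0016 -0.    ] [-0.57027998  0.30690371  0.67303824] 0.024178003066173463 [0.509096   0.14185295 0.16443641]
```

View pics/c1.png

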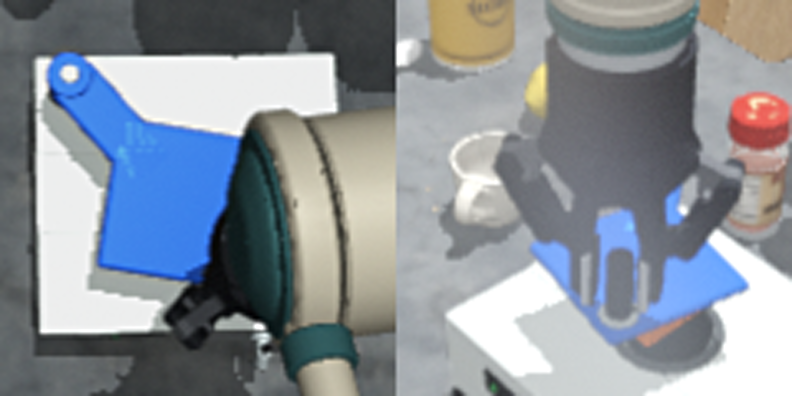

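Call:
{"fn": "send_rows", "kwargs": {"delta_pos": [[0.0314,0.0013,0],[0.0314,0.0013,0],[0.0314,0.0013,0],[0.0314,0.0013,0],[0.0314,0.0013,0]], "angular": [[0,0,1],[0,0,1],[0,0,1],[0,0,1],[0,0,1]]}}

```text
clock: 3.87
position: [0.4777, 0.1964, 0.1642]
ee_rot: [0.001, 0.588, 0.809, 0.001]
contact_force: [0.7, 0.9, -1.6]
width: 0.0241
```

Call:
{"fn": "send_rows", "kwargs": {"delta_pos": [[0.0314,0.0013,0],[0.0314,0.0013,0],[0.0314,0.0013,0],[0.0314,0.0013,0],[0,0,0]], "angular": [[0,0,1],[0,0,1],[0,0,1],[0,0,1],[0,0,0]]}}

```text
clock: 4.28
position: [0.4702, 0.2474, 0.1642]
ee_rot: [-0.0, 0.708, 0.707, 0.001]
contact_force: [-0.7, 0.6, 0.4]
width: 0.0241
```

```bash
cat > l.py <<'E'
from h import *
import sys
k=sys.argv[1]
a=manip.get_image("top");b=manip.get_image("scene");cv2.imwrite(f"pics/top{k}.png",a);cv2.imwrite(f"pics/scene{k}.png",b)
a=a[145:285,240:430];b=b[145:315,240:420]
cv2.imwrite(f"pics/c{k}.png",np.hstack([cv2.resize(a,(400,295)),cv2.resize(b,(400,378))[40:335]]))
H=np.array([.6275,.243]);s=manip.get_state();r=rot();p=s['position'];v=p[:2]-H;print('radius',np.linalg.norm(v),np.degrees(np.arctan2(v[1],v[0])))
x=r.as_matrix()[:,0];print('toolx',np.degrees(np.arctan2(x[1],x[0])),s['contact_force'],s['width'],p)
E
python3 l.py 2
```

```text
radius 0.15759357983456193 179.0657688093363
toolx 90.07055315055683 [-0.7654595  -0.07775824  0.33230212] 0.024358252488104644 [0.46992737 0.24556951 0.16388734]
```

View pics/c2.png

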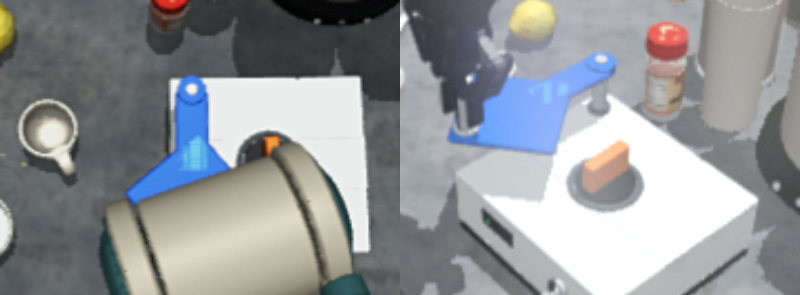

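Call:
{"fn": "send_rows", "kwargs": {"delta_pos": [[0.0314,0.0013,0],[0.0314,0.0013,0],[0.0314,0.0013,0],[0.0314,0.0013,0],[0.0314,0.0013,0]], "angular": [[0,0,1],[0,0,1],[0,0,1],[0,0,1],[0,0,1]]}}

```text
clock: 4.8
position: [0.4824, 0.306, 0.1636]
ee_rot: [0.0, 0.835, 0.551, -0.0]
contact_force: [-0.6, 0.3, -0.8]
width: 0.024
```

Call:
{"fn": "send_rows", "kwargs": {"delta_pos": [[0.0314,0.0013,0],[0.0314,0.0013,0],[0.0314,0.0013,0],[0.0314,0.0013,0],[0.0314,0.0013,0]], "angular": [[0,0,1],[0,0,1],[0,0,1],[0,0,1],[0,0,1]]}}

```text
clock: 5.22
position: [0.518, 0.3575, 0.1636]
ee_rot: [0.0, 0.927, 0.374, -0.0]
contact_force: [-0.4, 0.1, -0.5]
width: 0.0239
```

Call:
{"fn": "send_rows", "kwargs": {"delta_pos": [[0.0314,0.0013,0],[0.0314,0.0013,0],[0.0314,0.0013,0],[0,0,0]], "angular": [[0,0,1],[0,0,1],[0,0,1],[0,0,0]]}}

```text
clock: 5.55
position: [0.5502, 0.381, 0.1634]
ee_rot: [-0.0, 0.965, 0.261, 0.001]
contact_force: [0.9, -0.6, 0.4]
width: 0.0243
```

```bash
python3 l.py 3
```

```text
radius 0.15829240478729573 120.15900342585526
toolx 30.439003550820303 [-0.10097466  0.76756975 -0.18895399] 0.02400680627717897 [0.54797367 0.37986507 0.16330921]
```

View pics/c3.png

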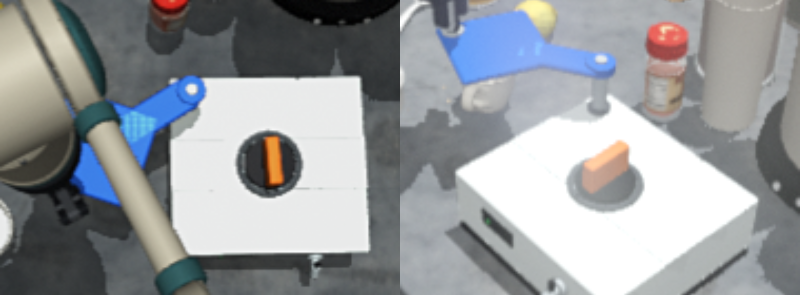

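Call:
{"fn": "send_rows", "kwargs": {"delta_pos": [[0.0314,0.0013,0],[0.0314,0.0013,0],[0,0,0]], "angular": [[0,0,1],[0,0,1],[0,0,0]]}}

```text
clock: 5.9
position: [0.5718, 0.3914, 0.1635]
ee_rot: [-0.0, 0.983, 0.184, 0.001]
contact_force: [0.1, 0.3, -0.3]
width: 0.0242
```

Call:
{"fn": "send_rows", "kwargs": {"delta_pos": [[0,0,0],[0,0,0],[0,0,0]], "angular": [[0,0,0],[0,0,0],[0,0,0]], "hand": 40}}

```text
clock: 6.15
position: [0.5696, 0.3911, 0.1637]
ee_rot: [0.0, 0.983, 0.184, -0.0]
contact_force: [0.4, -0.4, 0.2]
width: 0.04
```

Call:
{"fn": "send_rows", "kwargs": {"delta_pos": [[0,0,-0.05],[0,0,-0.06],[0,0,-0.06],[0,0,-0.05],[0,0,0]], "angular": [[0,0,0],[0,0,0],[0,0,0],[0,0,0],[0,0,0]]}}

```text
clock: 6.57
position: [0.5718, 0.3925, 0.2571]
ee_rot: [-0.001, 0.983, 0.184, 0.004]
contact_force: [0.2, 1.2, 1.1]
width: 0.0397
```

```bash
python3 l.py 4
python3 - <<'E'
import cv2,numpy as np
a=cv2.imread("pics/top4.png")[195:255,335:395];b=cv2.imread("pics/scene4.png")[200:260,300:360]
cv2.imwrite("pics/cc4.png",cv2.resize(np.hstack([a,b]),None,fx=6,fy=6,interpolation=cv2.INTER_CUBIC))
E
```

```text
radius 0.15924523022678053 111.08248986445523
toolx 21.197556767785564 [ 0.46591367 -0.50287313 -0.79618187] 0.04022919662276061 [0.57021763 0.39158591 0.25244633]
```

View pics/cc4.png

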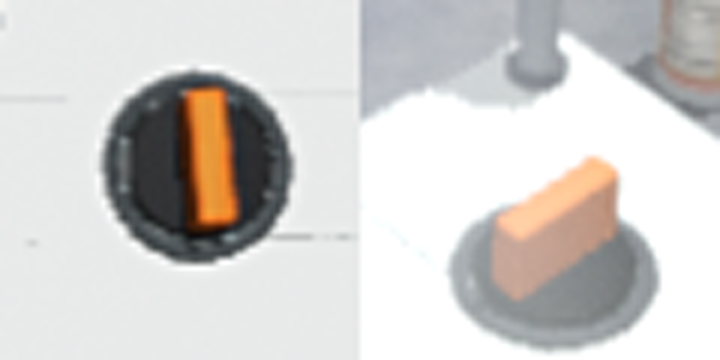

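View pics/c4.png

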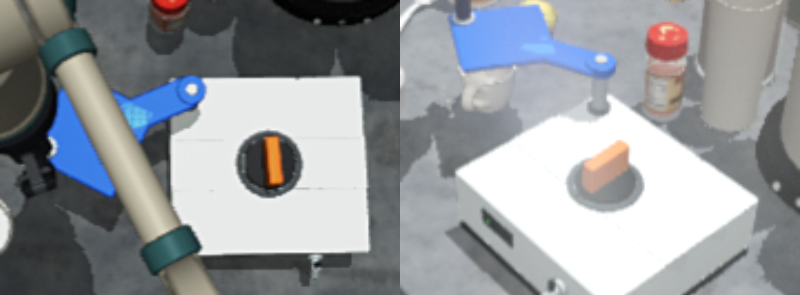

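Run:
```python
from h import *
A=atz('top',369.2,210,.113);B=atz('top',371.5,232.2,.113);print(A,B,(A+B)/2,np.degrees(np.arctan2(*(A-B)[::-1])),np.linalg.norm(A-B))
print(atz('scene',332.9,232.6,.113),atz('top',368.2,222.7,.079))
a=np.deg2rad(92);Rt=R.from_matrix(np.array([[np.cos(a),np.sin(a),0],[np.sin(a),-np.cos(a),0],[0,0,-1.]]))
go([.5605,.1545,.25],Rt)
```

```text
[0.58503305 0.15836416] [0.53685305 0.1534899 ] [0.56094305 0.15592703] 5.776832228699864 0.048425924680606476
[0.56104236 0.15483564] [0.56102365 0.15544137]
pos [0.5702 0.3916 0.2524] t 6.67 dpos [-0.237   0.5438  0.0056]
R [[0.932, 0.362, 0.001], [0.362, -0.932, 0.001], [0.002, -0.0, -1.0]]
rot [ 1.0000e-02 -1.9000e-02 -1.5447e+01]
```

Call:
{"fn": "send_rows", "kwargs": {"delta_pos": [[-0.0235,0.0542,0],[-0.0235,0.0542,0],[-0.0235,0.0542,0],[-0.0235,0.0542,0],[-0.0235,0.0542,0]], "angular": [[0,0,0],[0,0,0],[0,0,0],[0,0,0],[0,0,0]]}}

```text
clock: 7.08
position: [0.5642, 0.2722, 0.2493]
ee_rot: [0.0, 0.983, 0.184, -0.002]
contact_force: [0.2, 0.5, 0.3]
width: 0.0402
```

Call:
{"fn": "send_rows", "kwargs": {"delta_pos": [[-0.0235,0.0542,0],[-0.0235,0.0542,0],[-0.0235,0.0542,0],[-0.0235,0.0542,0],[-0.0235,0.0542,0]], "angular": [[0,0,0],[0,0,0],[0,0,0],[0,0,0],[0,0,0]]}}

```text
clock: 7.5
position: [0.5594, 0.1543, 0.2495]
ee_rot: [-0.0, 0.983, 0.184, -0.002]
contact_force: [1.0, 0.2, 0.1]
width: 0.04
```

Call:
{"fn": "send_rows", "kwargs": {"delta_pos": [[0,0,0],[0,0,0],[0,0,0],[0,0,0],[0,0,0]], "angular": [[0,0,-1],[0,0,-1],[0,0,-1],[0,0,-1],[0,0,-1]]}}

```text
clock: 7.92
position: [0.5596, 0.1552, 0.2495]
ee_rot: [-0.001, 0.926, 0.377, -0.002]
contact_force: [-0.3, 0.2, 0.7]
width: 0.0399
```

Call:
{"fn": "send_rows", "kwargs": {"delta_pos": [[0,0,0],[0,0,0],[0,0,0],[0,0,0],[0,0,0]], "angular": [[0,0,-1],[0,0,-1],[0,0,-1],[0,0,-1],[0,0,-1]]}}

```text
clock: 8.33
position: [0.5596, 0.1554, 0.2494]
ee_rot: [-0.001, 0.833, 0.554, -0.002]
contact_force: [-0.5, 0.8, 0.4]
width: 0.04
```

Call:
{"fn": "send_rows", "kwargs": {"delta_pos": [[0,0,0],[0,0,0],[0,0,0],[0,0,0],[0,0,0]], "angular": [[0,0,-1],[0,0,-1],[0,0,-1],[0,0,-1],[0,0,-1]]}}

```text
clock: 8.75
position: [0.5596, 0.1554, 0.2495]
ee_rot: [-0.001, 0.706, 0.708, -0.002]
contact_force: [-0.6, 0.2, 0.6]
width: 0.0401
```

Call:
{"fn": "send_rows", "kwargs": {"delta_pos": [[0,0,0],[0,0,0],[0,0,0],[0,0,0]], "angular": [[0,0,-1],[0,0,-0.2],[0,0,0],[0,0,0]]}}

```text
clock: 9.08
position: [0.5604, 0.1555, 0.2505]
ee_rot: [-0.001, 0.674, 0.739, -0.001]
contact_force: [-0.3, -0.4, -0.2]
width: 0.0401
```

Run:
```python
from h import *
a=np.deg2rad(95.5);Rt=R.from_matrix(np.array([[np.cos(a),np.sin(a),0],[np.sin(a),-np.cos(a),0],[0,0,-1.]]))
go([.561,.1553,.105],Rt);s=manip.get_state();print(s['qpos'],s['moment'],s['contact_force'])
```

```text
pos [0.5604 0.1555 0.2505] t 9.08 dpos [-0.0006  0.0022  0.3638]
R [[-0.093, 0.996, -0.002], [0.996, 0.093, -0.0], [-0.0, -0.002, -1.0]]
rot [-0.024  0.    -0.039]
[ 1.50987266e-01  2.86644077e-01  1.48893457e+00  7.30375907e-05
  1.36792793e+00 -1.51268114e+00] [-0.0390447  -0.02857377  0.0252996 ] [-0.30348578 -0.3555995  -0.22238634]
```

Call:
{"fn": "send_rows", "kwargs": {"delta_pos": [[0,0,0.05],[0,0,0.05],[0,0,0.05],[0,0,0.05],[0,0,0.05]], "angular": [[0,0,0],[0,0,0],[0,0,0],[0,0,0],[0,0,0]]}}

```text
clock: 9.5
position: [0.5607, 0.1556, 0.1504]
ee_rot: [-0.0, 0.673, 0.739, -0.0]
contact_force: [0.7, -0.4, 0.2]
width: 0.0399
```

Call:
{"fn": "send_rows", "kwargs": {"delta_pos": [[0,0,0.04],[0,0,0.03],[0,0,0.02],[0,0,0.018],[0,0,0]], "angular": [[0,0,0],[0,0,0],[0,0,0],[0,0,0],[0,0,0]]}}

```text
clock: 9.92
position: [0.5602, 0.1554, 0.1069]
ee_rot: [-0.001, 0.673, 0.739, -0.001]
contact_force: [0.3, 0.3, 0.4]
width: 0.0402
```

Call:
{"fn": "send_rows", "kwargs": {"delta_pos": [[0,0,0],[0,0,0],[0,0,0],[0,0,0],[0,0,0]], "angular": [[0,0,0],[0,0,0],[0,0,0],[0,0,0],[0,0,0]], "hand": 0, "squeeze": 40}}

```text
clock: 10.33
position: [0.5617, 0.1563, 0.1093]
ee_rot: [0.0, 0.673, 0.74, 0.001]
contact_force: [0.1, 3.0, 2.3]
width: 0.0134
```

```bash
python3 l.py 5; python3 -c "
from h import *
print(manip.get_state()['moment'])"
```

```text
radius 0.10879287650795294 -127.19409126912464
toolx 95.38788379556881 [0.09332414 3.98676654 4.33723122] 0.012873294798169262 [0.56173286 0.15633644 0.10929646]
[ 0.59053441  0.020165   -0.00087238]
```

View pics/c5.png

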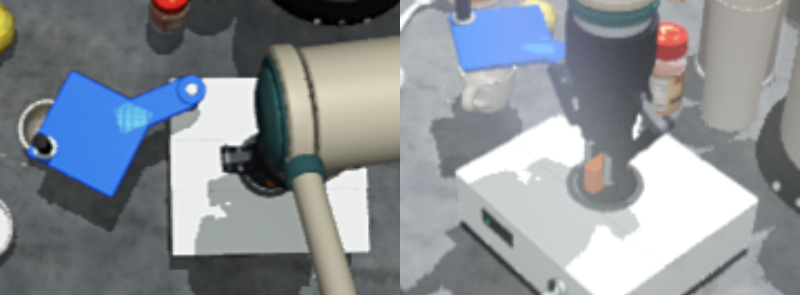

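Call:
{"fn": "send_rows", "kwargs": {"delta_pos": [[0,0,0],[0,0,0],[0,0,0],[0,0,0],[0,0,0]], "angular": [[0,0,-0.8],[0,0,-0.8],[0,0,-0.8],[0,0,-0.8],[0,0,0]]}}

```text
clock: 10.85
position: [0.5614, 0.1556, 0.1092]
ee_rot: [0.001, 0.572, 0.82, 0.0]
contact_force: [-0.5, 1.6, 4.3]
width: 0.0132
```

```bash
cat > m.py <<'E'
from h import *
s=manip.get_state();x=rot().as_matrix();print('toolx',np.degrees(np.arctan2(x[1,0],x[0,0])).round(2),'z',x[:,2].round(4),s['contact_force'].round(2),s['moment'].round(3),s['position'].round(4),s['width'],s['effort'][5],s['qpos'][5])
E
python3 m.py
```

```text
toolx 110.19 z [ 1.3e-03  1.0e-04 -1.0e+00] [-0.51  1.63  4.27] [0.253 0.089 0.021] [0.5614 0.1556 0.1092] 0.013159026112172833 -0.31496607698500156 -1.7721309154920215
```

Call:
{"fn": "send_rows", "kwargs": {"delta_pos": [[0,0,0],[0,0,0],[0,0,0],[0,0,0]], "angular": [[0,0,-0.5],[0,0,-0.5],[0,0,0],[0,0,0]]}}

```text
clock: 11.18
position: [0.5615, 0.1554, 0.1092]
ee_rot: [0.001, 0.54, 0.842, 0.0]
contact_force: [-1.2, 1.4, 5.8]
width: 0.013
```

```bash
python3 m.py
```

```text
toolx 114.67 z [ 1.4e-03 -3.0e-04 -1.0e+00] [-1.25  1.43  5.79] [0.26  0.09  0.095] [0.5615 0.1554 0.1092] 0.0130053542270841 0.06534798536449671 -1.8502410863741408
```

Call:
{"fn": "send_rows", "kwargs": {"delta_pos": [[0,0,0],[0,0,0],[0,0,0],[0,0,0]], "angular": [[0,0,-0.5],[0,0,-0.5],[0,0,0],[0,0,0]]}}

```text
clock: 11.52
position: [0.5616, 0.1552, 0.1093]
ee_rot: [0.001, 0.506, 0.863, 0.0]
contact_force: [-0.8, 0.1, 4.6]
width: 0.0131
```

```bash
python3 m.py
```

```text
toolx 119.24 z [ 1.7e-03 -6.0e-04 -1.0e+00] [-0.85  0.09  4.6 ] [0.154 0.094 0.083] [0.5616 0.1552 0.1093] 0.01309871187774575 0.06412956397980452 -1.9298684003208666
```

Call:
{"fn": "send_rows", "kwargs": {"delta_pos": [[0,0,0],[0,0,0],[0,0,0],[0,0,0]], "angular": [[0,0,-0.6],[0,0,-0.6],[0,0,0],[0,0,0]]}}

```text
clock: 11.85
position: [0.5619, 0.1551, 0.1092]
ee_rot: [0.001, 0.464, 0.886, 0.0]
contact_force: [0.2, -0.4, 4.9]
width: 0.0132
```

```bash
python3 m.py;python3 l.py 6
```

```text
toolx 124.72 z [ 2.1e-03 -8.0e-04 -1.0e+00] [ 0.2  -0.41  4.88] [0.052 0.03  0.062] [0.5619 0.1551 0.1092] 0.01315878774647428 0.037876751739531755 -2.025411063890246
radius 0.10971149532364755 -126.75765940634786
toolx 124.71369684278139 [-0.73883509 -0.1708614   5.28376994] 0.012979336581565285 [0.56184516 0.15510202 0.10925611]
```

View pics/c6.png

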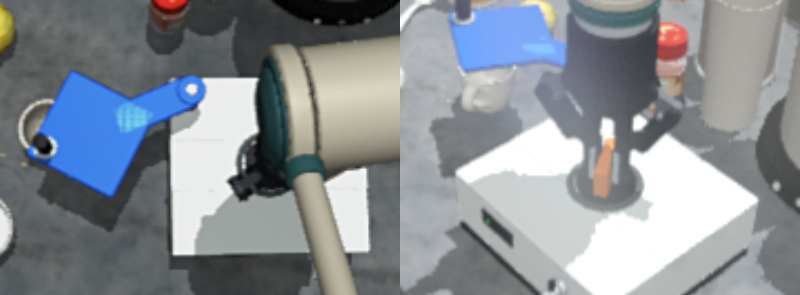

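Call:
{"fn": "send_rows", "kwargs": {"delta_pos": [[0,0,0],[0,0,0],[0,0,0],[0,0,0],[0,0,0]], "angular": [[0,0,-0.8],[0,0,-0.8],[0,0,-0.8],[0,0,-0.8],[0,0,-0.8]]}}

```text
clock: 12.37
position: [0.5622, 0.1553, 0.1092]
ee_rot: [0.001, 0.316, 0.949, 0.0]
contact_force: [1.7, 0.9, 4.5]
width: 0.0137
```

Call:
{"fn": "send_rows", "kwargs": {"delta_pos": [[0,0,0],[0,0,0],[0,0,0],[0,0,0]], "angular": [[0,0,-0.7],[0,0,-0.7],[0,0,0],[0,0,0]]}}

```text
clock: 12.7
position: [0.5626, 0.1553, 0.1093]
ee_rot: [0.002, 0.264, 0.965, 0.0]
contact_force: [2.0, 0.1, 5.8]
width: 0.0128
```

```bash
python3 m.py
```

```text
toolx 149.39 z [ 3.6e-03 -5.0e-04 -1.0e+00] [2.04 0.15 5.79] [ 0.061 -0.285  0.055] [0.5626 0.1553 0.1093] 0.012798048766705974 -0.02646608802024275 -2.456079688665707
```

Call:
{"fn": "send_rows", "kwargs": {"delta_pos": [[0,0,-0.008],[0,0,-0.008],[0,0,-0.008],[0,0,0]], "angular": [[0,0,0],[0,0,0],[0,0,0],[0,0,0]]}}

```text
clock: 13.03
position: [0.56, 0.1556, 0.118]
ee_rot: [-0.001, 0.264, 0.965, -0.0]
contact_force: [0.3, -0.1, -0.5]
width: 0.0135
```

```bash
python3 m.py
```

```text
toolx 149.44 z [-2.4e-03  2.0e-04 -1.0e+00] [ 0.31 -0.06 -0.48] [-0.079 -0.113 -0.063] [0.56   0.1556 0.118 ] 0.013531401891814267 0.006486800702987239 -2.457582103033349
```

Call:
{"fn": "send_rows", "kwargs": {"delta_pos": [[0,0,-0.015],[0,0,-0.02],[0,0,-0.03],[0,0,-0.03],[0,0,-0.04]], "angular": [[0,0,0],[0,0,0],[0,0,0],[0,0,0],[0,0,0]]}}

```text
clock: 13.45
position: [0.5595, 0.1557, 0.1721]
ee_rot: [-0.002, 0.263, 0.965, -0.0]
contact_force: [0.8, 0.8, -1.2]
width: 0.013
```

Call:
{"fn": "send_rows", "kwargs": {"delta_pos": [[0,0,-0.05],[0,0,-0.05],[0,0,-0.05],[0,0,-0.03],[0,0,-0.015]], "angular": [[0,0,0],[0,0,0],[0,0,0],[0,0,0],[0,0,0]]}}

```text
clock: 13.87
position: [0.5611, 0.156, 0.2527]
ee_rot: [0.001, 0.263, 0.965, 0.001]
contact_force: [0.3, 0.1, -1.2]
width: 0.0128
```

Call:
{"fn": "send_rows", "kwargs": {"delta_pos": [[0,0,0],[0,0,0],[0,0,0],[0,0,0],[0,0,0]], "angular": [[0,0,0],[0,0,0],[0,0,0],[0,0,0],[0,0,0]]}}

```text
clock: 14.28
position: [0.5605, 0.1555, 0.2489]
ee_rot: [-0.001, 0.263, 0.965, -0.0]
contact_force: [0.5, 0.1, -0.7]
width: 0.0132
```

```bash
python3 m.py;python3 l.py 7
```

```text
toolx 149.48 z [-2.1e-03 -2.0e-04 -1.0e+00] [ 0.53  0.11 -0.74] [ 0.004  0.02  -0.063] [0.5605 0.1555 0.2489] 0.013248039732022028 0.0001156660891865613 -2.4580138521607027
radius 0.11002883766594411 -127.33868613109993
toolx 149.48025255574152 [-0.23612944  0.0506231   0.21300308] 0.01316805690761819 [0.56076472 0.15552002 0.24918434]
```

View pics/scene7.png

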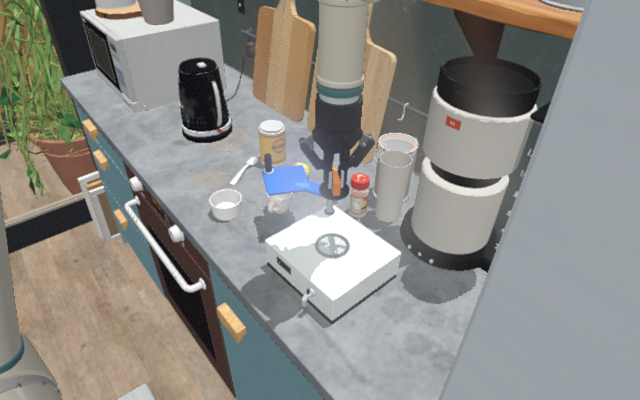

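View pics/top7.png

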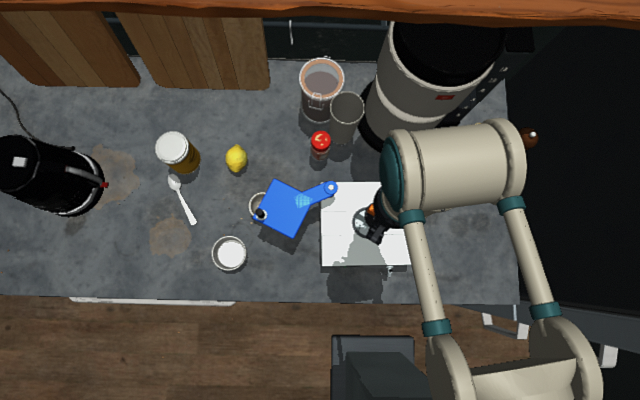

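```bash
python3 -c "
import cv2
a=cv2.imread('pics/scene7.png')[120:270,260:400];cv2.imwrite('pics/s7c.png',cv2.resize(a,None,fx=4,fy=4,interpolation=cv2.INTER_CUBIC))"
```

```text
(no output)
```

View pics/s7c.png

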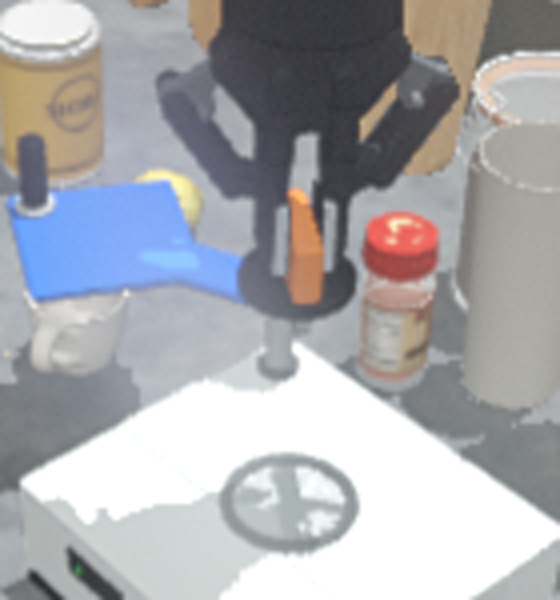

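The cap hangs level in the gripper, with its disc at about (334,191) in the scene picture. The collar at about (332,245) is empty. The cover is aside, and the jar, mug and ramekin stand where they were.

```bash
python3 -c "
from rig import manip
print(manip.sign_off())"
```

```text
the job is handed in; nothing more can be done
None
```

The cap is off the filter and held level in the gripper, and I handed the job in at about 14.4 s.

- **Cover:** I swung it aside by its handle to about 2.0 rad, with the fingers loosely around the post. It stayed there in the last pictures.
- **Cap:** I gripped the orange bar at 40 N and tried anticlockwise (seen from above) first. It passed 0.35 rad without a stop, so that was the right sense and I did not need to try clockwise. At about 0.94 rad it lifted out with almost no resistance.
- **Last checks:** The TCP is at z = 0.249 m, so the cap is about 14 cm above its seat, and the tool is within about 0.1° of vertical. The opening reads 13 mm on the 14 mm bar. The pictures show the collar empty and the mug, ramekin and spice jar where they stood.
- **Small mismatch:** On closing, the fingers pressed lightly on the cap, with up to 6 N upward on the tool, and stood about 2 mm higher than commanded. This went away on lifting.

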